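Click a moisture-absorber cartridge into its drawer holder and shut the drawer

TASK

Stand the green moisture-absorber cartridge in the grey holder in the open drawer, its yellow-striped notched side towards the holder's yellow mark, and press it straight down until the sprung ball clicks into the notch and it sits fully home, feeling your way and never forcing it. Then let go and push the drawer fully shut without slamming it. Leave the jar, door stopper, scraper and peg clip where they are.

Things in the scene. Friction and masses are not known exactly. Their poses are not given: they have to be found in the camera images.
- cartridge: Rigid green plastic cartridge, 24 (x) x 34 (y) x 85 mm (z), about 110 g, standing upright on the worktop. Origin: centre of its underside; z up. Its +x face has a notch right across it, 9 to 18 mm above the foot, 5 mm deep, edges rounded, and a yellow stripe above it and along that edge of the top. Grip it across y (34 mm) near its top. Foot and upright edges rounded.
- pocket (a point): Centre of the mouth of the grey holder's upright pocket, level with its rim, 66 mm above the worktop, in the drawer; z up, x the pocket's short way, towards the ball and yellow mark (also the way the drawer slides shut). Pocket 25.5 (x) x 36.5 mm (y) inside, mouth flared by 3.5 mm all round over its top 6 mm. Seated, the cartridge's x lies along this x and its top is 101 to 125 mm above the worktop.
- ball (a joint): How far the sprung ball in the pocket's +x wall is pushed back, m: 0 = out (free, or clicked into the notch), 0.0015 to 0.0035 = held back by the cartridge. It sits 13.5 mm above the end stop; the foot meets it about 17 mm above the stop and it drops into the notch in the last 2 mm. Pressing past it takes roughly 5 to 10 N, easing off just before the stop.
- drawer (a joint): How far the drawer is open, m: 0 = shut, starts 0.14 to 0.155, at most 0.2. Slides with about 3 N of friction and stays where it is left.
- handle (a point): Middle of the drawer's aluminium bar handle, 100 mm above the worktop: bar 10 mm (x) x 90 mm (y) x 14 mm (z), its centre 26 mm in front of the drawer's front face. Axes as the pocket's: x is the way the drawer slides shut. The pocket is 93 mm from it along x.
- unit: White plastic drawer unit, fixed, 260 (x) x 170 (y) x 140 mm high. Origin: worktop level under the middle of its front face; x into the unit. The shut drawer's 12 mm front panel stands against that face, its top 127 mm above the worktop; the opening is 132 mm high.
- jar: Glass jar with steel lid, 68 mm across, 105 mm high, standing on the unit's top; origin under its centre.
- stopper: Chrome door stopper, 42 mm across, 45 mm high, on the unit's top; origin under its centre.
- scraper: Blue silicone scraper, 220 mm long along its x, 60 mm wide at the blade, 16 mm high, lying on the worktop; origin under its middle.
- clip: Folded aluminium peg clip, 75 (x) x 22 x 20 mm, lying on the worktop; origin under its centre.
- mark (a point): Yellow mark on the holder's rim, 26 mm from the pocket's centre along +x, on the ball's side. Axes as the pocket's. The seat inside (pad, end stop and ball together) is set to suit the drawer, anew each time and not told: the end stop carries a fully home foot anywhere from 26 to 50 mm below the rim, so it must be felt. The stop is firm; over 32 N in all between cartridge and holder is forcing it.
- pad (a joint): How far the sprung rubber pad under the cartridge's foot is pushed down, m: 0 = free, 0.004 = on the end stop. The pad pushes back with 1 to 2.5 N; clicked home, the ball holds the cartridge down on it, pad at 0.002 to 0.004.
Not all that is in view belongs to the job. Of the things like the cartridge, leave any that is brown; of the rest the larger one is meant.

How it is judged:
By the outcome, as a careful person would: the job done as asked, in the order asked, and still so for the second after the job is handed in, with the robot touching nothing.
It also fails if it takes over 58 s, if anything falls off the work surface, if the arm or the gripper's body presses on something with over 40 N, if the wrist force passes 120 N, or if a joint passes its speed limit or range.

ROBOT

A 6-joint arm with a two-finger parallel gripper is mounted at the origin on the work surface. World frame = base frame: x ahead of the robot, y to its left, z up, the work surface at z = 0. Lengths are in mm, angles in degrees, forces in N, time in s.
With the tool pointing down it reaches from about 300 to 850 mm from the base axis. Payload 4.2 kg.
Tool frame: the origin (TCP) lies between the finger pads; the fingertips stand 11 mm ahead of it and the grasp point (between the pads) lies 8 mm behind it (env.tips_ahead is the distance from the TCP to the fingertips, in mm); z points along the fingers, y is the line along which they close (so a half turn about z gives the same grasp; the last joint's range is limited). The gripper opens to 91 mm and grips with 3 to 60 N. Pads are 32 mm wide; open, the fingers measure 118 mm over their backs; the gripper's body (76 mm by 178 mm) begins 60 mm behind the grasp point.
Start: joints at [74.828, 18.312, 89.639, -0, 72.044, -1.146], TCP at [139.359, 557.872, 224.976] pointing down, gripper open.
Joint ranges: [-177.97, 177.97], [-48.28, 115.42], [12.27, 149.76], [-77.06, 257.06], [2.81, 150.46], [-146.56, 146.56]. Speed limits (degrees/s): [147.25, 147.25, 180, 180, 180, 180].

INTERFACE

Orientations are given as [roll, pitch, yaw] about the fixed x, y, z axes, in that order (R = Rz(yaw) Ry(pitch) Rx(roll)).
In Python, from workcell import env, cams gives the robot as it stands.
- The arm moves only by the tool step_arm, never from a script. Its arguments are lists of equal length, an entry for each row: "linear": the shift along the tool's x, y, z in units of 30 cm (1.0 is 30 cm), a list of three; "turn": the turn about the tool's z in units of 360 degrees (1.0 is 360 degrees). In form: {"linear": [[tx, ty, tz], ...], "turn": [turn, ...]}. A call has 1 to 20 rows; each row is the pose to reach, as a shift and turn from the pose commanded when the call began, along the tool's axes at that moment, turning the shorter way round; what a row does not reach only later rows make up. A row lasts 1/8 s, in which the tool goes at most 62.5 mm and 10.7 degrees, less where a joint would pass 70% of its speed; a pose out of reach is approached as far as the arm can. A call with a number of a shift or a turn outside -1 to 1 is refused whole. A call with a gripper value outside its range is refused whole. "fingers" is the closure, from -1 (fully open) to 1 (shut), so that 0 is half open, set as the call begins (left out, the last holds). The fingers move at their own pace and stop on an object; "force" is the grip in N (left out, the last holds). Time passes only in rows, so rows that repeat a pose let the fingers close. It gives the time, the measured TCP pose, the force, the opening and the grip force at its end, in the units of the state.
- env.state(): the state, without advancing time (a new reading comes with each control period).
- cams.grab_frame(name): name is "side" or "top" or "wrist"; returns a dict with "color" (384x512x3 uint8, blue, green, red), "fx", "fy", "cx", "cy" (pixels), "extrinsics" (4x4, takes a point from camera to world coordinates); the wrist camera has in their place "tool_from_camera" (4x4, takes a point from camera to tool coordinates, whose origin is the TCP and whose axes are the flange's). Camera axes: x right, y down, z forward; pixel columns grow to the right and rows downward; lengths in mm; the calibration is good to about 2 mm. A picture is of the moment at which its call begins: read the wrist's pose just before it. There is no depth.
- env.job_done(): hands the job in; it is judged then, once.
The state is a dict: "time_s": time; "qpos": joint angles; "qvel": joint speeds; "effort": joint torques, N m; "ee_pos": TCP position; "ee_rot": TCP orientation; "force": force on the tool from outside, world axes, zero at the start; "torque": the same for the moment, N m; "gripper_width": finger opening in mm; "gripper_force": force on a finger pad.
Only numpy, scipy, OpenCV 4.12 (cv2) and the standard library are available. Lean on these libraries where they do the work, as an engineer would, in place of code of your own. Each camera call takes 0.05 s, during which the arm holds its last target. There are 200 camera calls.

## Working session

There is one attempt and no reset: what is moved stays moved. The work goes in short steps, Python scripts to look and compute and a tool call to move; the robot and the scene stay as the last step left them, time stands still between calls to the robot, and variables do not carry over. Pictures are saved under pics/ and viewed, at most 13 in all, crops included, and the job is handed in when it is done.

Besides the shell and the picture viewer there is one more tool, called by a JSON object that holds its "method" and its "body", one argument or row to a line. step_arm: Moves the arm, as the interface text tells. Its arguments: {"type":"object","properties":{"linear":{"type":"array"},"turn":{"type":"array"},"fingers":{"type":"number"},"force":{"type":"number"}},"required":["linear","turn"]}

```bash
ls; mkdir -p pics
cat > h.py <<'E'
import sys; sys.path.insert(0,'.')
import numpy as np, cv2
from workcell import env, cams
from scipy.spatial.transform import Rotation as R
def ray(f,u,v,z,T=None):
    T=f["extrinsics"] if T is None else T
    T=np.array(T); d=T[:3,:3]@np.array([(u-f["cx"])/f["fx"],(v-f["cy"])/f["fy"],1]); o=T[:3,3]
    return o+d*(z-o[2])/d[2]
def proj(f,p,T=None):
    T=np.array(f["extrinsics"] if T is None else T); c=T[:3,:3].T@(np.array(p)-T[:3,3])
    return np.array([f["fx"]*c[0]/c[2]+f["cx"],f["fy"]*c[1]/c[2]+f["cy"]])
def wrist():
    s=env.state(); f=cams.grab_frame("wrist"); T=np.eye(4)
    T[:3,:3]=R.from_euler('xyz',s["ee_rot"],degrees=True).as_matrix(); T[:3,3]=s["ee_pos"]
    f["extrinsics"]=T@np.array(f["tool_from_camera"]); return f
E
python3 - <<'E'
from h import *
s=env.state(); print(s)
t=cams.grab_frame("top"); d=cams.grab_frame("side")
for n,f in(("top",t),("side",d)):
    cv2.imwrite(f"pics/{n}0.png",f["color"]); print(n,f["fx"],f["cx"],f["cy"],np.round(f["extrinsics"],3).tolist())
E
```

```text
pics
{'time_s': 0.0, 'qpos': array([ 7.48295472e+01,  1.83496286e+01,  8.97058754e+01, -3.95812084e-04,
        7.20445429e+01, -1.14636128e+00]), 'qvel': array([-0.01692481, -0.04706441,  0.03759444,  0.10630293, -0.02135919,
       -0.06075169]), 'effort': array([ 1.96137495e-03, -4.12451613e+01, -2.31972134e+01,  7.28893513e-02,
        4.58850770e-02, -1.23212476e-04]), 'ee_pos': array([139.21724305, 557.38766356, 224.14404412]), 'ee_rot': array([-1.79899966e+02, -1.62533493e-03,  1.65976029e+02]), 'force': array([ 0.64152054,  0.31207511, -0.03428337]), 'torque': array([-0.00471865, -0.00502657,  0.0029666 ]), 'gripper_force': 0.0, 'gripper_width': 91.25460643827026}
top 349.0354076950867 250.3871688627378 197.60676229509872 [[-0.022, -0.995, 0.1, 500.464], [-0.999, 0.024, 0.024, -23.109], [-0.026, -0.1, -0.995, 903.433], [0.0, 0.0, 0.0, 1.0]]
side 385.5232320818897 263.02142405931755 195.3655215193549 [[-0.864, -0.389, 0.321, 293.609], [-0.504, 0.643, -0.577, 522.93], [0.018, -0.66, -0.751, 830.473], [0.0, 0.0, 0.0, 1.0]]
```

View pics/top0.png

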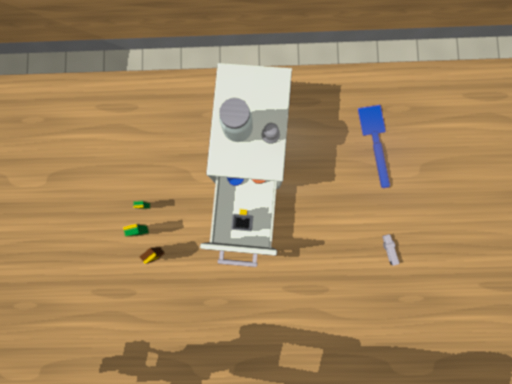

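View pics/side0.png

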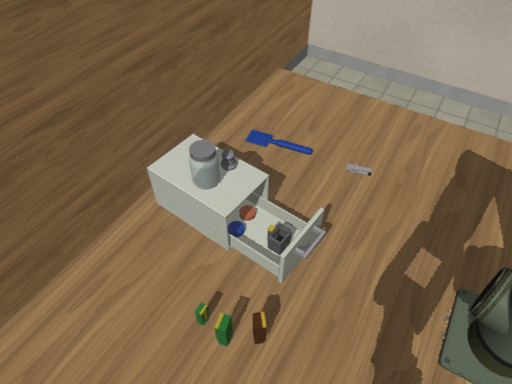

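Top view candidates: small green at (141,205), large green at (135,230), brown at (151,255). The larger green one at (135,230) is the target. The drawer is open towards the robot, with the pocket at (242,223), the yellow mark at (243,212) and the handle at (238,262). Next is a close crop, plus measurements.

```bash
cat >> h.py <<'E'
def blobs(f,lo,hi,amin=15,roi=None):
    h=cv2.cvtColor(f["color"],cv2.COLOR_BGR2HSV); m=cv2.inRange(h,np.array(lo),np.array(hi))
    if roi: k=np.zeros_like(m); k[roi[1]:roi[3],roi[0]:roi[2]]=255; m&=k
    return [(cv2.contourArea(c),cv2.minAreaRect(c),c) for c in cv2.findContours(m,cv2.RETR_EXTERNAL,cv2.CHAIN_APPROX_NONE)[0] if cv2.contourArea(c)>=amin]
G=((45,80,40),(80,255,255)); Y=((22,130,110),(34,255,255))
E
python3 - <<'E'
from h import *
t=cams.grab_frame("top"); d=cams.grab_frame("side")
a=cv2.resize(t["color"][190:275,110:290],None,fx=4,fy=4,interpolation=cv2.INTER_CUBIC)
b=cv2.resize(d["color"][290:355,180:280],None,fx=4,fy=4,interpolation=cv2.INTER_CUBIC)
c=np.zeros((600,720,3),np.uint8); c[:340]=a; c[340:600,:400]=b; cv2.imwrite("pics/crop.png",c)
for n,f,z in(("top",t,85),("side",d,85)):
  for k in(G,Y):
    for A,r,_ in blobs(f,*k,amin=4): print(n,"G" if k is G else "Y",A,np.round(r[0],1),np.round(r[1],1),r[2],ray(f,*r[0],z).round(0))
# drawer
print("handle",ray(t,238,263,107).round(),"bar ends",ray(t,220,262,107).round(),ray(t,256,264.5,107).round(),"pocket",ray(t,242,223,66).round(),"mark",ray(t,243,212,66).round())
E
```

```text
top G 148.5 [135.5 229.9] [ 9.3 23.3] 83.6598129272461 [513. 269.  85.]
top G 51.0 [141.4 203.5] [16.5  5.2] 16.699243545532227 [575. 255.  85.]
top Y 56.0 [149.5 258. ] [ 4.9 14.8] 45.0 [447. 235.  85.]
top Y 37.0 [129.8 226.2] [ 3.7 15.1] 74.74488067626953 [522. 282.  85.]
top Y 26.0 [243.  211.5] [5. 6.] 90.0 [551.  14.  85.]
top Y 23.0 [137.5 206.5] [3. 9.] 90.0 [568. 264.  85.]
side G 333.5 [223.8 329.1] [16.8 30. ] 18.434947967529297 [502. 293.  85.]
side G 111.0 [201.1 313.8] [21.2 11.4] 72.89727020263672 [559. 290.  85.]
side Y 41.0 [218.7 320.2] [ 3.3 16.5] 21.801406860351562 [521. 283.  85.]
side Y 42.0 [263.3 319. ] [16.1  4. ] 81.8698959350586 [445. 236.  85.]
side Y 17.0 [202.9 309.4] [ 2.4 10.8] 36.869895935058594 [561. 281.  85.]
side Y 25.5 [270.8 227.8] [4.9 7.1] 45.0 [544.  30.  85.]
handle [433.  27. 107.] bar ends [436.  68. 107.] [429. -14. 107.] pocket [524.  18.  66.] mark [551.  15.  66.]
```

View pics/crop.png

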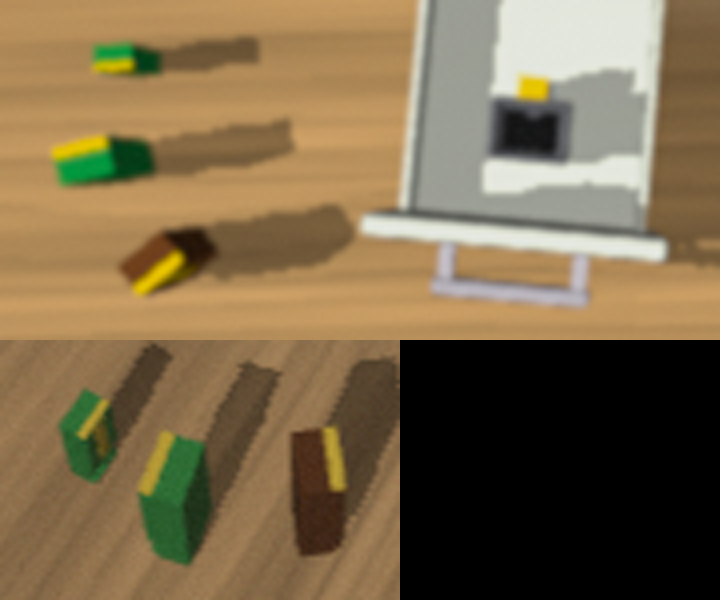

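The crop confirms the choice: the large green cartridge has its stripe on the far (+x) edge, turned about +15°. The stripe also rules out the brown one. Next I'll work out the move to a wrist view.

```bash
cat >> h.py <<'E'
def go(p,yaw,cur=None):
    s=env.state(); q=R.from_euler('xyz',s["ee_rot"],degrees=True).as_matrix()
    d=q.T@(np.array(p,float)-s["ee_pos"]); t=-((yaw-s["ee_rot"][2]+180)%360-180)
    print("t",round(s["time_s"],2),"pos",s["ee_pos"].round(1),"rot",s["ee_rot"].round(2),"F",s["force"].round(1),"w",round(s["gripper_width"],1)); print("linear",(d/300).round(4),"turn",round(t/360,4),"mm",d.round(1),round(t,1))
E
python3 - <<'E'
from h import *
f=wrist(); print(np.round(f["tool_from_camera"],3),f["fx"],f["cx"],f["cy"])
t=cams.grab_frame("top")
# top-face rectangle corners from crop coords /4 + offset, at z=85
for u,v in((52,155),(108,140),(115,174),(60,184)): print(ray(t,110+u/4,190+v/4,85).round(1))
go((470,270,260),195)
E
```

```text
[[-1.00000e-03 -9.68000e-01 -2.50000e-01  7.05040e+01]
 [ 1.00000e+00 -1.00000e-03  0.00000e+00 -5.71000e-01]
 [-0.00000e+00 -2.50000e-01  9.68000e-01 -1.59504e+02]
 [ 0.00000e+00  0.00000e+00  0.00000e+00  1.00000e+00]] 285.31211615965543 251.84663114507933 187.40057437906674
[516.5 298.4  85. ]
[524.6 265.1  85. ]
[504.5 260.8  85. ]
[499.4 293.4  85. ]
t 0.3 pos [139.3 557.7 224.7] rot [-179.97    0.    165.97] F [ 0.  -0.1  0.6] w 91.3
linear [-1.3018 -0.6634 -0.1173] turn -0.0806 mm [-390.6 -199.   -35.2] -29.0
```

{"method": "step_arm", "body": {
  "linear": [
    [-0.15,-0.08,-0.05],
    [-0.35,-0.18,-0.1],
    [-0.55,-0.28,-0.1],
    [-0.75,-0.38,-0.1],
    [-0.9,-0.46,-0.1],
    [-0.95,-0.5,-0.1],
    [-0.95,-0.5,-0.1],
    [-0.95,-0.5,-0.1]
  ],
  "turn": [-0.02,-0.04,-0.06,-0.08,-0.08,-0.08,-0.08,-0.08]
}}

```text
time_s: 1.3
ee_pos: [379.0, 343.8, 254.9]
ee_rot: [180.0, -0.0, -165.2]
force: [-0.8, 0.6, 0.1]
gripper_width: 91.3
gripper_force: 0.0
```

```bash
python3 -c "
from h import *
go((505,279,250),194)"
```

```text
t 1.3 pos [379.  343.8 254.9] rot [ 1.7997e+02 -2.0000e-02 -1.6521e+02] F [-0.8  0.6  0.1] w 91.3
linear [-0.3508 -0.3159  0.0161] turn 0.0022 mm [-105.2  -94.8    4.8] 0.8
```

{"method": "step_arm", "body": {
  "linear": [
    [-0.12,-0.1,0.01],
    [-0.24,-0.21,0.01],
    [-0.33,-0.3,0.01],
    [-0.35,-0.31,0.01],
    [-0.35,-0.31,0.01],
    [-0.35,-0.31,0.01]
  ],
  "turn": [0,0,0,0,0,0]
}}

```text
time_s: 2.05
ee_pos: [503.5, 281.2, 252.1]
ee_rot: [180.0, -0.0, -165.1]
force: [-0.3, -0.2, 0.2]
gripper_width: 91.4
gripper_force: 0.0
```

Run:
```python
from h import *
f=wrist(); cv2.imwrite("pics/w1.png",f["color"])
np.save("T1.npy",f["extrinsics"])
for k in(G,Y):
  for A,r,c in blobs(f,*k,amin=60):
    b=cv2.boxPoints(r); print("G" if k is G else "Y",A,np.round(r[0]),[ray(f,*p,85).round(1)[:2].tolist() for p in b],b.round().tolist())
```

```text
G 110.5 [231. 225.] [[574.7, 261.9], [564.7, 261.4], [563.7, 282.2], [573.7, 282.8]] [[222.0, 227.0], [224.0, 220.0], [240.0, 223.0], [239.0, 230.0]]
G 106.5 [234. 210.] [[558.3, 261.4], [541.8, 261.0], [541.4, 281.0], [557.9, 281.6]] [[225.0, 215.0], [228.0, 202.0], [244.0, 206.0], [241.0, 218.0]]
G 600.5 [250. 175.] [[493.0, 260.4], [485.0, 290.6], [512.7, 298.2], [520.8, 267.4]] [[237.0, 163.0], [264.0, 163.0], [264.0, 187.0], [237.0, 187.0]]
Y 98.5 [233. 214.] [[564.2, 261.2], [546.6, 260.3], [545.5, 281.7], [563.1, 282.9]] [[223.0, 219.0], [226.0, 206.0], [244.0, 209.0], [241.0, 223.0]]
Y 130.5 [250. 191.] [[528.3, 267.8], [521.5, 266.3], [514.3, 298.7], [521.1, 300.3]] [[236.0, 193.0], [236.0, 187.0], [264.0, 188.0], [264.0, 194.0]]
Y 140.0 [ 32. 155.] [[549.5, 20.1], [537.3, 23.4], [539.5, 40.8], [551.8, 37.7]] [[22.0, 157.0], [26.0, 147.0], [41.0, 153.0], [38.0, 163.0]]
Y 186.0 [226. 117.] [[453.2, 219.8], [432.4, 246.0], [438.8, 251.3], [459.8, 224.9]] [[210.0, 120.0], [238.0, 107.0], [241.0, 114.0], [214.0, 127.0]]
```

View pics/w1.png

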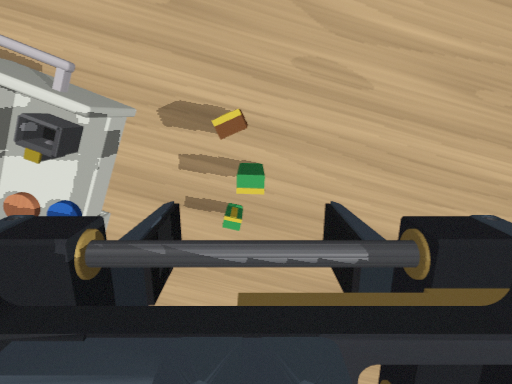

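The wrist view shows the large green cartridge top at about (250,180), with its yellow stripe at row 191. The small green one is at (233,214) and the brown one at (230,122). Next I'll descend above the cartridge for a finer measure.

{"method": "step_arm", "body": {
  "linear": [
    [-0.01,0,0.1],
    [-0.02,0,0.22],
    [-0.02,0,0.32],
    [-0.02,0,0.34],
    [-0.02,0,0.34],
    [-0.02,0,0.34]
  ],
  "turn": [0,0,0,0,0,0]
}}

```text
time_s: 2.85
ee_pos: [511.3, 282.3, 151.6]
ee_rot: [180.0, 0.2, -165.2]
force: [-0.3, -0.4, 0.4]
gripper_width: 91.2
gripper_force: 0.0
```

Run:
```python
from h import *
f=wrist(); im=f["color"]; cv2.imwrite("pics/w2.png",cv2.resize(im[130:230,190:310],None,fx=5,fy=5,interpolation=cv2.INTER_CUBIC))
s=env.state(); print(s["ee_pos"].round(2),s["ee_rot"].round(2))
h=cv2.cvtColor(im,cv2.COLOR_BGR2HSV)
for c in(240,250,260): print(c,[(r,)+tuple(int(x) for x in h[r,c]) for r in range(150,222,2)])
```

```text
[511.22 282.18 151.5 ] [ 1.7996e+02  1.6000e-01 -1.6521e+02]
240 [(150, 18, 90, 199), (152, 18, 89, 198), (154, 18, 89, 197), (156, 18, 91, 194), (158, 18, 90, 196), (160, 18, 88, 196), (162, 18, 91, 193), (164, 18, 93, 187), (166, 18, 97, 166), (168, 16, 99, 137), (170, 45, 89, 100), (172, 69, 165, 85), (174, 68, 172, 83), (176, 67, 159, 85), (178, 70, 183, 81), (180, 68, 176, 84), (182, 68, 170, 87), (184, 70, 177, 85), (186, 67, 155, 89), (188, 67, 161, 87), (190, 68, 164, 109), (192, 69, 163, 116), (194, 68, 160, 116), (196, 69, 164, 115), (198, 68, 163, 116), (200, 69, 166, 115), (202, 69, 169, 116), (204, 68, 166, 114), (206, 68, 162, 115), (208, 46, 139, 119), (210, 25, 190, 165), (212, 26, 179, 218), (214, 26, 179, 218), (216, 26, 166, 216), (218, 18, 96, 178), (220, 17, 94, 180)]
250 [(150, 18, 89, 201), (152, 18, 89, 200), (154, 18, 88, 199), (156, 18, 93, 198), (158, 18, 91, 194), (160, 18, 90, 195), (162, 17, 89, 197), (164, 18, 92, 195), (166, 17, 93, 190), (168, 18, 103, 134), (170, 22, 93, 104), (172, 68, 158, 89), (174, 69, 174, 88), (176, 70, 182, 87), (178, 68, 164,
[... 477 characters left out ...]
, 201), (154, 18, 90, 202), (156, 18, 90, 199), (158, 18, 88, 199), (160, 17, 87, 196), (162, 18, 91, 194), (164, 17, 89, 197), (166, 18, 92, 194), (168, 18, 92, 193), (170, 19, 97, 131), (172, 68, 166, 86), (174, 67, 162, 88), (176, 67, 160, 89), (178, 69, 160, 89), (180, 69, 167, 87), (182, 68, 169, 86), (184, 67, 166, 89), (186, 67, 159, 88), (188, 68, 167, 87), (190, 69, 174, 98), (192, 69, 159, 162), (194, 69, 159, 162), (196, 69, 158, 163), (198, 68, 156, 163), (200, 69, 159, 162), (202, 69, 162, 161), (204, 69, 157, 162), (206, 69, 159, 162), (208, 66, 143, 162), (210, 26, 176, 219), (212, 26, 176, 219), (214, 26, 177, 219), (216, 26, 174, 217), (218, 18, 94, 185), (220, 17, 94, 182)]
```

View pics/w2.png

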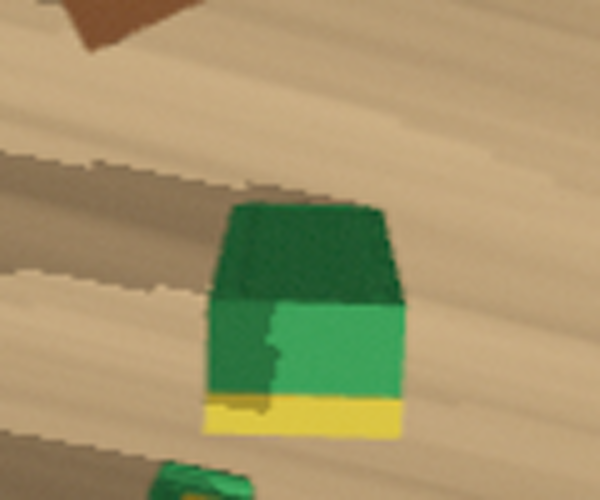

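The crop shows the top face's corners at crop pixels (208,302), (404,304), (402,439) and (203,434), with the stripe along the lower (far) edge. The face is nearly aligned with the tool.

Run:
```python
from h import *
f=wrist()
P=np.array([ray(f,190+(u+.5)/5-.5,130+(v+.5)/5-.5,85)[:2] for u,v in((208,302),(404,304),(402,439),(203,434))])
print(P.round(1)); c=P.mean(0); a=P[2]+P[3]-P[0]-P[1]; b=P[0]+P[3]-P[1]-P[2]
print("centre",c,"yaw x",np.degrees(np.arctan2(a[1],a[0])),"yaw y",np.degrees(np.arctan2(b[1],b[0]))-90,np.linalg.norm(a)/2,np.linalg.norm(b)/2)
go((c[0],c[1],151.5),194)
```

```text
[[506.1 263. ]
 [498.2 294.2]
 [521.  300.2]
 [528.6 267.6]]
centre [513.45839357 281.24963699] yaw x 13.267452430931872 yaw y -166.33924229800527 23.27567831542031 32.81417078725607
t 2.95 pos [511.1 282.1 151.3] rot [ 1.7996e+02  1.5000e-01 -1.6522e+02] F [ 0.4 -0.8  0.7] w 91.2
linear [-0.0068 -0.0046 -0.0005] turn 0.0022 mm [-2.  -1.4 -0.2] 0.8
```

{"method": "step_arm", "body": {
  "linear": [
    [-0.0065,-0.004,0.0],
    [-0.0065,-0.004,0.1],
    [-0.0065,-0.004,0.2],
    [-0.0065,-0.004,0.26],
    [-0.0065,-0.004,0.275],
    [-0.0065,-0.004,0.275],
    [-0.0065,-0.004,0.275]
  ],
  "turn": [0.0035,0.0035,0.0035,0.0035,0.0035,0.0035,0.0035],
  "fingers": -0.4,
  "force": 30
}}

```text
time_s: 3.82
ee_pos: [513.5, 281.3, 68.5]
ee_rot: [180.0, 0.1, -166.5]
force: [1.4, -1.0, 0.9]
gripper_width: 63.9
gripper_force: 0.0
```

{"method": "step_arm", "body": {
  "linear": [
    [0,0,0],
    [0,0,0],
    [0,0,0],
    [0,0,0],
    [0,0,0],
    [0,0,0]
  ],
  "turn": [0,0,0,0,0,0],
  "fingers": 1,
  "force": 30
}}

```text
time_s: 4.58
ee_pos: [512.8, 281.1, 67.6]
ee_rot: [180.0, 0.0, -166.5]
force: [-0.5, 0.2, 2.1]
gripper_width: 33.3
gripper_force: 30.0
```

{"method": "step_arm", "body": {
  "linear": [
    [0,0,-0.1],
    [0,0,-0.25],
    [0,-0.05,-0.4],
    [-0.01,-0.2,-0.55],
    [-0.01,-0.38,-0.573],
    [-0.02,-0.56,-0.573],
    [-0.03,-0.72,-0.573],
    [-0.03,-0.84,-0.573],
    [-0.03,-0.89,-0.573],
    [-0.03,-0.9,-0.573],
    [-0.03,-0.9,-0.573],
    [-0.03,-0.9,-0.573]
  ],
  "turn": [0,0,0,0.01,0.02,0.03,0.04,0.05,0.0514,0.0514,0.0514,0.0514]
}}

```text
time_s: 6.08
ee_pos: [584.3, 21.8, 239.4]
ee_rot: [180.0, -0.0, 175.1]
force: [0.1, -0.2, -1.0]
gripper_width: 33.5
gripper_force: 30.0
```

Run:
```python
from h import *
f=wrist(); cv2.imwrite("pics/w3.png",f["color"]); np.save("T3.npy",f["extrinsics"]); go((585,20,240),175)
```

```text
t 6.12 pos [584.4  21.7 239.4] rot [179.98  -0.   175.11] F [-0.1 -0.2 -1.4] w 33.1
linear [-0.0025 -0.0055 -0.002 ] turn 0.0003 mm [-0.7 -1.6 -0.6] 0.1
```

View pics/w3.png

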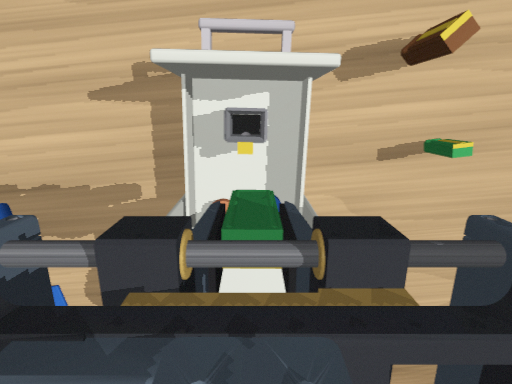

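The wrist view shows the pocket mouth at about (245,124), the yellow mark at (245,147) and the handle at (247,25). The cartridge is in the grip at (253,215), with its stripe side away from the robot and towards the mark. Next I'll zoom in on the holder.

Run:
```python
from h import *
im=cv2.imread("pics/w3.png"); cv2.imwrite("pics/w3c.png",cv2.resize(im[100:158,212:280],None,fx=8,fy=8,interpolation=cv2.INTER_CUBIC))
```

```text
(no output)
```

View pics/w3c.png

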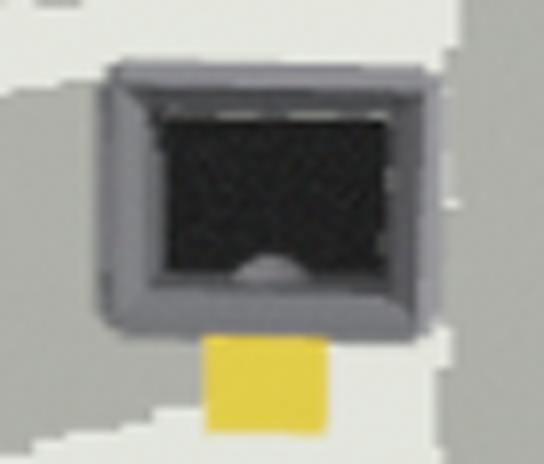

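```bash
cat > m.py <<'E'
from h import *
f=cams.grab_frame("wrist"); T=np.load("T3.npy")
w=lambda u,v,z:ray(f,212+(u+.5)/8-.5,100+(v+.5)/8-.5,z,T)[:2]
c=w(268.5,200,66); m=w(266.5,385,66); print("pocket",c.round(1),"mark",m.round(1),np.linalg.norm(m-c).round(1),"yaw",np.degrees(np.arctan2(*(m-c)[::-1])))
def yw(a,b): d=a-b; return np.degrees(np.arctan2(d[1],d[0]))-90
print("rim top",yw(w(115,62,66),w(435,70,66)),"rim bot",yw(w(110,333,66),w(420,340,66)))
im=cv2.imread("pics/w3.png"); g=cv2.cvtColor(im,cv2.COLOR_BGR2GRAY).astype(float)
# panel front/top edge: strongest row gradient per column, fitted lines
for lo,hi,c0,c1,z,n in((44,58,165,325,127,"panel edge"),(12,26,206,290,107,"bar front")):
    X=np.arange(c0,c1,3); D=np.abs(np.diff(cv2.GaussianBlur(g,(1,3),0),axis=0))[lo:hi]
    Rr=[(np.arange(lo,hi)+.5)@D[:,x]/D[:,x].sum() for x in X]; k=np.polyfit(X,Rr,1)
    a,b=[ray(f,x,np.polyval(k,x),z,T)[:2] for x in(c0,c1)]; print(n,"slope",k,"yaw",yw(a,b),((a+b)/2).round(1))
E
python3 m.py
```

```text
pocket [525.4  18.8] mark [551.5  16.1] 26.3 yaw -5.893207525029429
rim top -186.3005393499744 rim bot -186.20972375617532
panel edge slope [1.54347167e-02 4.69384170e+01] yaw -185.72403880162773 [460.3  26.1]
bar front slope [-3.72464470e-03  2.07797042e+01] yaw -184.71514434164038 [430.7  31.1]
```

{"method": "step_arm", "body": {
  "linear": [
    [0.07,-0.01,0],
    [0.15,-0.02,0.02],
    [0.19,-0.0263,0.1],
    [0.197,-0.0263,0.2],
    [0.197,-0.0263,0.28],
    [0.197,-0.0263,0.31],
    [0.197,-0.0263,0.318],
    [0.197,-0.0263,0.318],
    [0.197,-0.0263,0.318]
  ],
  "turn": [0.0028,0.0028,0.0028,0.0028,0.0028,0.0028,0.0028,0.0028,0.0028]
}}

```text
time_s: 7.3
ee_pos: [525.6, 17.9, 144.8]
ee_rot: [180.0, 0.1, 174.0]
force: [0.9, 0.4, -1.0]
gripper_width: 33.5
gripper_force: 30.0
```

Run:
```python
from h import *
go((524.8,18.9,144),174.1)
a=cams.grab_frame("side")["color"][190:270,220:340]; b=wrist()["color"][120:240,190:310]
cv2.imwrite("pics/m.png",np.hstack([cv2.resize(a,(600,400),interpolation=cv2.INTER_CUBIC),]))
```

```text
t 7.3 pos [525.6  17.9 144.8] rot [1.7998e+02 1.0000e-01 1.7400e+02] F [ 0.9  0.4 -1. ] w 33.5
linear [0.0032 0.003  0.0026] turn -0.0003 mm [0.9 0.9 0.8] -0.1
```

View pics/m.png

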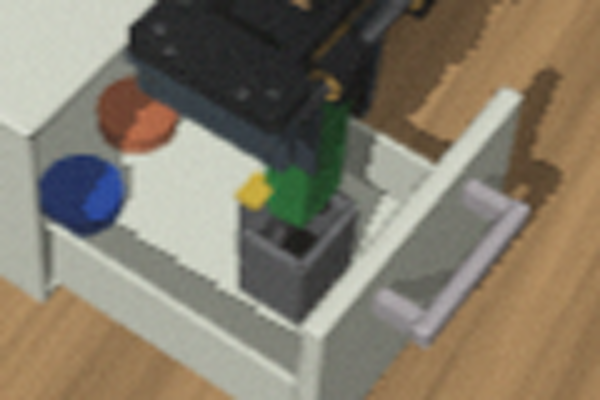

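The side view shows the cartridge hanging right above the pocket, with its stripe side to the mark. Now I'll lower it into the flare.

{"method": "step_arm", "body": {
  "linear": [
    [0.003,0.003,0.005],
    [0.003,0.003,0.015],
    [0.003,0.003,0.03],
    [0.003,0.003,0.04],
    [0.003,0.003,0.05],
    [0.003,0.003,0.056],
    [0.003,0.003,0.06],
    [0.003,0.003,0.06]
  ],
  "turn": [0,0,0,0,0,0,0,0]
}}

```text
time_s: 8.4
ee_pos: [524.2, 18.9, 125.9]
ee_rot: [180.0, -0.0, 174.0]
force: [0.2, 0.6, -1.6]
gripper_width: 33.5
gripper_force: 30.0
```

{"method": "step_arm", "body": {
  "linear": [
    [0,0,0.003],
    [0,0,0.006],
    [0,0,0.009],
    [0,0,0.012],
    [0,0,0.012]
  ],
  "turn": [0,0,0,0,0]
}}

```text
time_s: 9.02
ee_pos: [524.4, 18.8, 122.3]
ee_rot: [180.0, 0.0, 174.0]
force: [0.9, 0.5, -0.4]
gripper_width: 33.4
gripper_force: 30.0
```

{"method": "step_arm", "body": {
  "linear": [
    [0,0,0.003],
    [0,0,0.006],
    [0,0,0.009],
    [0,0,0.012],
    [0,0,0.012]
  ],
  "turn": [0,0,0,0,0]
}}

```text
time_s: 9.65
ee_pos: [524.3, 18.8, 118.7]
ee_rot: [180.0, 0.0, 174.0]
force: [0.4, 0.2, -1.2]
gripper_width: 33.0
gripper_force: 30.0
```

{"method": "step_arm", "body": {
  "linear": [
    [0,0,0.003],
    [0,0,0.006],
    [0,0,0.009],
    [0,0,0.012],
    [0,0,0.012]
  ],
  "turn": [0,0,0,0,0]
}}

```text
time_s: 10.28
ee_pos: [524.3, 18.8, 115.0]
ee_rot: [180.0, 0.0, 174.0]
force: [1.1, 0.4, -1.7]
gripper_width: 33.4
gripper_force: 30.0
```

{"method": "step_arm", "body": {
  "linear": [
    [0,0,0.003],
    [0,0,0.006],
    [0,0,0.009],
    [0,0,0.012],
    [0,0,0.012]
  ],
  "turn": [0,0,0,0,0]
}}

```text
time_s: 10.9
ee_pos: [524.3, 18.9, 111.4]
ee_rot: [180.0, 0.0, 174.0]
force: [1.6, -0.3, -0.8]
gripper_width: 33.2
gripper_force: 30.0
```

{"method": "step_arm", "body": {
  "linear": [
    [0,0,0.003],
    [0,0,0.006],
    [0,0,0.009],
    [0,0,0.012],
    [0,0,0.012]
  ],
  "turn": [0,0,0,0,0]
}}

```text
time_s: 11.52
ee_pos: [524.3, 18.8, 107.8]
ee_rot: [180.0, -0.0, 174.0]
force: [1.6, -0.1, -1.8]
gripper_width: 33.5
gripper_force: 30.0
```

{"method": "step_arm", "body": {
  "linear": [
    [0,0,0.003],
    [0,0,0.006],
    [0,0,0.009],
    [0,0,0.012],
    [0,0,0.012]
  ],
  "turn": [0,0,0,0,0]
}}

```text
time_s: 12.15
ee_pos: [524.4, 18.8, 104.7]
ee_rot: [180.0, 0.0, 174.0]
force: [0.1, -0.2, 4.0]
gripper_width: 33.4
gripper_force: 30.0
```

That's the ball, so the stop should be about 16 mm lower. I'll continue in finer steps.

{"method": "step_arm", "body": {
  "linear": [
    [0,0,0.002],
    [0,0,0.004],
    [0,0,0.006],
    [0,0,0.008],
    [0,0,0.008]
  ],
  "turn": [0,0,0,0,0]
}}

```text
time_s: 12.78
ee_pos: [524.4, 18.9, 102.3]
ee_rot: [180.0, 0.0, 174.0]
force: [0.0, -0.1, 4.7]
gripper_width: 33.2
gripper_force: 30.0
```

{"method": "step_arm", "body": {
  "linear": [
    [0,0,0.002],
    [0,0,0.004],
    [0,0,0.006],
    [0,0,0.008],
    [0,0,0.008]
  ],
  "turn": [0,0,0,0,0]
}}

```text
time_s: 13.4
ee_pos: [524.4, 18.9, 99.7]
ee_rot: [180.0, 0.0, 174.0]
force: [1.5, 0.5, 4.5]
gripper_width: 33.1
gripper_force: 30.0
```

{"method": "step_arm", "body": {
  "linear": [
    [0,0,0.002],
    [0,0,0.004],
    [0,0,0.006],
    [0,0,0.009],
    [0,0,0.009]
  ],
  "turn": [0,0,0,0,0]
}}

```text
time_s: 14.02
ee_pos: [524.4, 18.8, 96.5]
ee_rot: [180.0, 0.0, 174.0]
force: [1.7, 0.1, 1.7]
gripper_width: 33.2
gripper_force: 30.0
```

{"method": "step_arm", "body": {
  "linear": [
    [0,0,0.002],
    [0,0,0.004],
    [0,0,0.006],
    [0,0,0.008],
    [0,0,0.008]
  ],
  "turn": [0,0,0,0,0]
}}

```text
time_s: 14.65
ee_pos: [524.4, 18.8, 94.2]
ee_rot: [180.0, 0.0, 174.0]
force: [3.0, -0.7, 0.0]
gripper_width: 33.2
gripper_force: 30.0
```

{"method": "step_arm", "body": {
  "linear": [
    [0,0,0.001],
    [0,0,0.002],
    [0,0,0.003],
    [0,0,0.003]
  ],
  "turn": [0,0,0,0]
}}

```text
time_s: 15.15
ee_pos: [524.4, 18.8, 93.6]
ee_rot: [180.0, 0.0, 174.0]
force: [3.4, -0.3, 1.7]
gripper_width: 33.2
gripper_force: 30.0
```

{"method": "step_arm", "body": {
  "linear": [
    [0,0,0.001],
    [0,0,0.002],
    [0,0,0.003],
    [0,0,0.003]
  ],
  "turn": [0,0,0,0]
}}

```text
time_s: 15.65
ee_pos: [524.2, 18.9, 92.6]
ee_rot: [180.0, 0.0, 174.0]
force: [3.5, -0.9, 2.0]
gripper_width: 33.4
gripper_force: 30.0
```

{"method": "step_arm", "body": {
  "linear": [
    [0,0,0.001],
    [0,0,0.002],
    [0,0,0.003],
    [0,0,0.003]
  ],
  "turn": [0,0,0,0]
}}

```text
time_s: 16.15
ee_pos: [524.2, 18.9, 91.7]
ee_rot: [180.0, -0.0, 174.0]
force: [2.5, -0.7, 1.1]
gripper_width: 33.7
gripper_force: 30.0
```

{"method": "step_arm", "body": {
  "linear": [
    [0,0,0.001],
    [0,0,0.002],
    [0,0,0.003],
    [0,0,0.003]
  ],
  "turn": [0,0,0,0]
}}

```text
time_s: 16.65
ee_pos: [524.2, 18.8, 90.8]
ee_rot: [180.0, 0.0, 174.0]
force: [2.3, -1.3, 2.4]
gripper_width: 33.4
gripper_force: 30.0
```

{"method": "step_arm", "body": {
  "linear": [
    [0,0,0.001],
    [0,0,0.002],
    [0,0,0.003],
    [0,0,0.003]
  ],
  "turn": [0,0,0,0]
}}

```text
time_s: 17.15
ee_pos: [524.2, 18.9, 89.9]
ee_rot: [180.0, 0.0, 174.0]
force: [3.2, -0.7, 2.9]
gripper_width: 33.3
gripper_force: 30.0
```

{"method": "step_arm", "body": {
  "linear": [
    [0,0,0.001],
    [0,0,0.002],
    [0,0,0.003],
    [0,0,0.003]
  ],
  "turn": [0,0,0,0]
}}

```text
time_s: 17.65
ee_pos: [524.3, 18.9, 89.7]
ee_rot: [180.0, 0.0, 174.0]
force: [1.2, -0.6, 8.1]
gripper_width: 33.2
gripper_force: 30.0
```

{"method": "step_arm", "body": {
  "linear": [
    [0,0,0.001],
    [0,0,0.002],
    [0,0,0.002]
  ],
  "turn": [0,0,0]
}}

```text
time_s: 18.02
ee_pos: [524.4, 18.9, 89.7]
ee_rot: [180.0, 0.0, 174.0]
force: [0.4, -0.4, 10.6]
gripper_width: 33.1
gripper_force: 30.0
```

{"method": "step_arm", "body": {
  "linear": [
    [0,0,0.001],
    [0,0,0.002],
    [0,0,0.003],
    [0,0,0.003]
  ],
  "turn": [0,0,0,0]
}}

```text
time_s: 18.52
ee_pos: [524.5, 18.9, 89.5]
ee_rot: [180.0, 0.1, 174.0]
force: [-1.0, 0.6, 15.2]
gripper_width: 33.6
gripper_force: 30.0
```

A firm stop at 89.5, with 15 N and the side force gone. I'll ease off the load and check that it stays held.

{"method": "step_arm", "body": {
  "linear": [
    [0,0,-0.004],
    [0,0,-0.008],
    [0,0,-0.009],
    [0,0,-0.009]
  ],
  "turn": [0,0,0,0]
}}

```text
time_s: 19.02
ee_pos: [524.2, 18.9, 90.0]
ee_rot: [180.0, -0.0, 174.0]
force: [2.3, -0.6, 1.4]
gripper_width: 33.5
gripper_force: 30.0
```

{"method": "step_arm", "body": {
  "linear": [
    [0,0,0],
    [0,0,0],
    [0,0,0],
    [0,0,0]
  ],
  "turn": [0,0,0,0],
  "fingers": 0.2
}}

```text
time_s: 19.52
ee_pos: [523.8, 18.9, 90.0]
ee_rot: [180.0, -0.1, 174.0]
force: [0.7, 0.1, 0.3]
gripper_width: 36.8
gripper_force: 0.0
```

{"method": "step_arm", "body": {
  "linear": [
    [0,0,0],
    [0,0,0],
    [0,0,-0.03],
    [0,0,-0.1],
    [0,0,-0.22],
    [0,0,-0.34],
    [0,0,-0.4],
    [0,0,-0.4],
    [0,0,-0.4]
  ],
  "turn": [0,0,0,0,0,0,0,0,0],
  "fingers": -0.1
}}

```text
time_s: 20.65
ee_pos: [523.7, 18.8, 209.6]
ee_rot: [-180.0, -0.1, 174.0]
force: [0.1, 0.2, 0.1]
gripper_width: 50.2
gripper_force: 0.0
```

Run:
```python
from h import *
go((405,31.5,230),174.1)
f=wrist(); a=cams.grab_frame("side"); 
A=cv2.resize(a["color"][185:275,215:345],None,fx=3,fy=3,interpolation=cv2.INTER_CUBIC); B=cv2.resize(f["color"][100:250,160:360],None,fx=2,fy=2)
o=np.zeros((300,800,3),np.uint8); o[:270,:390]=A; o[:,400:]=B; cv2.imwrite("pics/rel.png",o)
b=np.array([.5]) 
for A,r,c in blobs(f,*Y,amin=20): print("Y",A,np.round(r[0],1),np.round(r[1],1),ray(f,*r[0],107).round(1))
for A,r,c in blobs(f,*G,amin=100): print("G",A,np.round(r[0],1),cv2.boundingRect(c),ray(f,*r[0],107).round(1))
```

```text
t 20.65 pos [523.7  18.8 209.6] rot [-1.80e+02 -7.00e-02  1.74e+02] F [0.1 0.2 0.1] w 50.2
linear [ 0.3979  0.0007 -0.0675] turn -0.0003 mm [119.4   0.2 -20.3] -0.1
Y 279.5 [252. 204.] [12. 34.] [537.2  17.1 107. ]
Y 143.0 [471.8 194.8] [38.3 11.1] [550.  226.9 107. ]
Y 520.5 [461.8  85.2] [22.1 62.3] [448.7 209.7 107. ]
G 663.5 [463.6 196. ] (437, 183, 54, 27) [550.5 219.3 107. ]
G 886.0 [252.5 183.5] (235, 170, 36, 28) [517.   19.7 107. ]
```

View pics/rel.png

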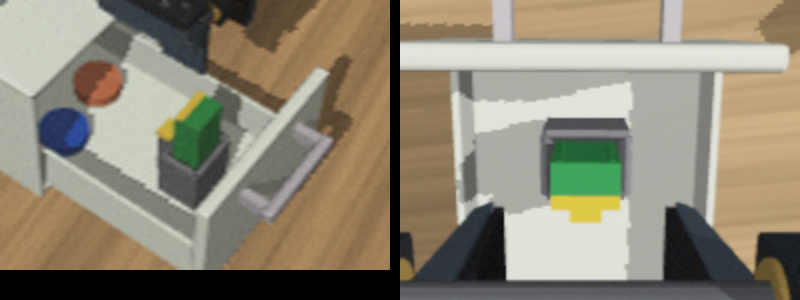

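The side and wrist views show the cartridge upright in the holder, with its stripe next to the yellow mark. I'll close the fingers and gently feel the top to check the click has held.

{"method": "step_arm", "body": {
  "linear": [
    [0,0,0],
    [0,0,0.0],
    [0,0,0],
    [0,0,0.07],
    [0,0,0.16],
    [0,0,0.24],
    [0,0,0.275],
    [0,0,0.285],
    [0,0,0.285]
  ],
  "turn": [0,0,0,0,0,0,0,0,0],
  "fingers": 1
}}

```text
time_s: 21.88
ee_pos: [524.7, 18.8, 125.3]
ee_rot: [180.0, 0.1, 174.0]
force: [0.2, -0.4, -0.0]
gripper_width: 0.6
gripper_force: 0.0
```

{"method": "step_arm", "body": {
  "linear": [
    [0,0,0.003],
    [0,0,0.006],
    [0,0,0.009],
    [0,0,0.009]
  ],
  "turn": [0,0,0,0]
}}

```text
time_s: 22.38
ee_pos: [524.2, 18.9, 122.0]
ee_rot: [180.0, -0.0, 174.0]
force: [-0.6, -0.4, 0.2]
gripper_width: 0.5
gripper_force: 0.0
```

{"method": "step_arm", "body": {
  "linear": [
    [0,0,0.003],
    [0,0,0.006],
    [0,0,0.009],
    [0,0,0.009]
  ],
  "turn": [0,0,0,0]
}}

```text
time_s: 22.88
ee_pos: [524.2, 18.9, 119.3]
ee_rot: [180.0, -0.0, 174.0]
force: [-0.7, 0.0, 0.7]
gripper_width: 0.8
gripper_force: 0.2
```

{"method": "step_arm", "body": {
  "linear": [
    [0,0,0.002],
    [0,0,0.004],
    [0,0,0.004]
  ],
  "turn": [0,0,0]
}}

```text
time_s: 23.25
ee_pos: [524.5, 18.8, 118.7]
ee_rot: [180.0, 0.1, 174.0]
force: [-0.8, -0.1, 4.1]
gripper_width: 0.4
gripper_force: 2.4
```

{"method": "step_arm", "body": {
  "linear": [
    [0,0,0.002],
    [0,0,0.004],
    [0,0,0.005],
    [0,0,0.005]
  ],
  "turn": [0,0,0,0]
}}

```text
time_s: 23.75
ee_pos: [525.2, 18.9, 118.5]
ee_rot: [180.0, 0.2, 174.0]
force: [-2.2, 0.1, 12.2]
gripper_width: 0.4
gripper_force: 6.1
```

{"method": "step_arm", "body": {
  "linear": [
    [0,0,0.002],
    [0,0,0.003],
    [0,0,0.003]
  ],
  "turn": [0,0,0]
}}

```text
time_s: 24.12
ee_pos: [525.6, 18.8, 118.4]
ee_rot: [180.0, 0.2, 174.0]
force: [-2.6, -0.1, 16.9]
gripper_width: 0.4
gripper_force: 8.2
```

The stop is firm at the same height, so it is clicked home. Next I'll back over the drawer front and come down in front of the handle.

{"method": "step_arm", "body": {
  "linear": [
    [0,0,-0.06],
    [0,0,-0.16],
    [0.02,0,-0.25],
    [0.12,0,-0.28],
    [0.27,0,-0.28],
    [0.39,0,-0.28],
    [0.44,0,-0.2],
    [0.44,0,-0.1],
    [0.44,0,0.0],
    [0.44,0,0.05],
    [0.44,0,0.055],
    [0.44,0,0.055],
    [0.44,0,0.055]
  ],
  "turn": [0,0,0,0,0,0,0,0,0,0,0,0,0]
}}

```text
time_s: 25.75
ee_pos: [393.6, 32.7, 99.9]
ee_rot: [180.0, 0.1, 174.0]
force: [-0.1, -0.1, -0.1]
gripper_width: 0.4
gripper_force: 0.0
```

Run:
```python
from h import *
go((397.9,32,99),174.1)
f=cams.grab_frame("side"); cv2.imwrite("pics/hd.png",cv2.resize(f["color"][180:290,215:375],None,fx=4,fy=4,interpolation=cv2.INTER_CUBIC))
```

```text
t 25.75 pos [393.6  32.7  99.9] rot [1.7998e+02 1.0000e-01 1.7400e+02] F [-0.1 -0.1 -0.1] w 0.4
linear [-0.0146 -0.0007  0.003 ] turn -0.0003 mm [-4.4 -0.2  0.9] -0.1
```

View pics/hd.png

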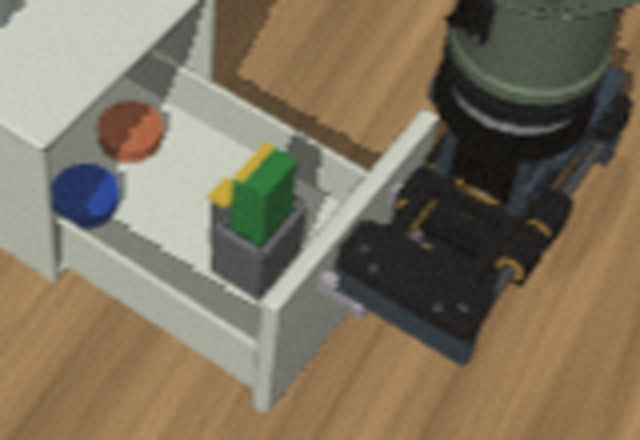

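The side view shows the closed gripper in front of the handle, with the way clear. I'll begin the push gently.

{"method": "step_arm", "body": {
  "linear": [
    [-0.02,0,0],
    [-0.04,0,0],
    [-0.05,0,0],
    [-0.058,0,0],
    [-0.066,0,0],
    [-0.074,0,0],
    [-0.082,0,0],
    [-0.09,0,0],
    [-0.1,0,0],
    [-0.11,0,0]
  ],
  "turn": [0,0,0,0,0,0,0,0,0,0]
}}

```text
time_s: 27.05
ee_pos: [425.6, 29.1, 99.0]
ee_rot: [-180.0, -0.0, 174.0]
force: [-2.8, 0.0, -0.9]
gripper_width: 0.3
gripper_force: 1.6
```

{"method": "step_arm", "body": {
  "linear": [
    [-0.012,0,0],
    [-0.03,0,0],
    [-0.05,0,0],
    [-0.072,0,0],
    [-0.095,0,0],
    [-0.12,0,0],
    [-0.145,0,0],
    [-0.17,0,0],
    [-0.195,0,0],
    [-0.22,0,0],
    [-0.24,0,0],
    [-0.258,0,0],
    [-0.274,0,0],
    [-0.288,0,0],
    [-0.3,0,0],
    [-0.31,0,0]
  ],
  "turn": [0,0,0,0,0,0,0,0,0,0,0,0,0,0,0,0]
}}

```text
time_s: 29.05
ee_pos: [518.6, 19.5, 99.3]
ee_rot: [180.0, 0.0, 174.0]
force: [-3.4, -1.9, 0.1]
gripper_width: 0.7
gripper_force: 1.6
```

```bash
cat > dr.py <<'E'
from h import *
s=env.state(); print(s["time_s"],s["ee_pos"].round(1),s["force"].round(1))
t=cams.grab_frame("top"); d=cams.grab_frame("side")
a=cv2.resize(t["color"][90:280,190:300],None,fx=3,fy=3,interpolation=cv2.INTER_CUBIC); b=cv2.resize(d["color"][130:290,140:330],None,fx=2.3,fy=2.3,interpolation=cv2.INTER_CUBIC)
o=np.zeros((570,800,3),np.uint8); o[:,:330]=a; o[:b.shape[0],340:340+b.shape[1]]=b; cv2.imwrite("pics/"+__import__("sys").argv[1],o)
E
python3 -c "
from h import *
go((559,15.5,99),174)"
```

```text
t 29.05 pos [518.6  19.5  99.3] rot [1.7999e+02 2.0000e-02 1.7400e+02] F [-3.4 -1.9  0.1] w 0.7
linear [-0.1355  0.0009  0.0011] turn 0.0 mm [-40.6   0.3   0.3] 0.0
```

{"method": "step_arm", "body": {
  "linear": [
    [-0.012,0,0],
    [-0.024,0,0],
    [-0.036,0,0],
    [-0.048,0,0],
    [-0.06,0,0],
    [-0.07,0,0],
    [-0.078,0,0],
    [-0.085,0,0],
    [-0.09,0,0]
  ],
  "turn": [0,0,0,0,0,0,0,0,0]
}}

```text
time_s: 30.18
ee_pos: [545.2, 16.7, 99.2]
ee_rot: [180.0, 0.0, 174.0]
force: [-3.6, -0.7, 1.9]
gripper_width: 0.0
gripper_force: 1.5
```

{"method": "step_arm", "body": {
  "linear": [
    [-0.005,0,0],
    [-0.01,0,0],
    [-0.015,0,0],
    [-0.02,0,0],
    [-0.025,0,0],
    [-0.03,0,0]
  ],
  "turn": [0,0,0,0,0,0]
}}

```text
time_s: 30.92
ee_pos: [554.2, 15.7, 99.3]
ee_rot: [180.0, 0.0, 174.0]
force: [-3.5, -1.4, 1.3]
gripper_width: 0.3
gripper_force: 1.5
```

{"method": "step_arm", "body": {
  "linear": [
    [-0.005,0,0],
    [-0.01,0,0],
    [-0.015,0,0],
    [-0.015,0,0]
  ],
  "turn": [0,0,0,0]
}}

```text
time_s: 31.42
ee_pos: [558.9, 15.3, 99.2]
ee_rot: [180.0, 0.0, 174.0]
force: [-2.1, -0.5, 0.5]
gripper_width: 0.4
gripper_force: 1.0
```

{"method": "step_arm", "body": {
  "linear": [
    [-0.004,0,0],
    [-0.008,0,0],
    [-0.012,0,0],
    [-0.012,0,0]
  ],
  "turn": [0,0,0,0]
}}

```text
time_s: 31.92
ee_pos: [561.9, 15.0, 99.2]
ee_rot: [180.0, -0.0, 174.0]
force: [-3.6, -0.2, 1.7]
gripper_width: 0.2
gripper_force: 2.0
```

{"method": "step_arm", "body": {
  "linear": [
    [-0.004,0,0],
    [-0.008,0,0],
    [-0.012,0,0],
    [-0.012,0,0]
  ],
  "turn": [0,0,0,0]
}}

```text
time_s: 32.42
ee_pos: [562.0, 15.0, 99.3]
ee_rot: [180.0, -0.5, 174.0]
force: [-12.6, 1.1, 7.3]
gripper_width: 0.4
gripper_force: 6.1
```

It's on its stop at 12 N, so the drawer is shut. I'll back off gently and check.

{"method": "step_arm", "body": {
  "linear": [
    [0.01,0,0],
    [0.03,0,0],
    [0.08,0,0],
    [0.16,0,0],
    [0.28,0,-0.03],
    [0.4,0,-0.1],
    [0.45,0,-0.2],
    [0.45,0,-0.25],
    [0.45,0,-0.25]
  ],
  "turn": [0,0,0,0,0,0,0,0,0]
}}

```text
time_s: 33.55
ee_pos: [432.0, 28.8, 175.4]
ee_rot: [180.0, 0.2, 174.0]
force: [0.7, -0.7, 0.2]
gripper_width: 0.4
gripper_force: 0.0
```

```bash
python3 dr.py shut.png
```

```text
33.55 [432.   28.8 175.4] [ 0.7 -0.7  0.2]
```

View pics/shut.png

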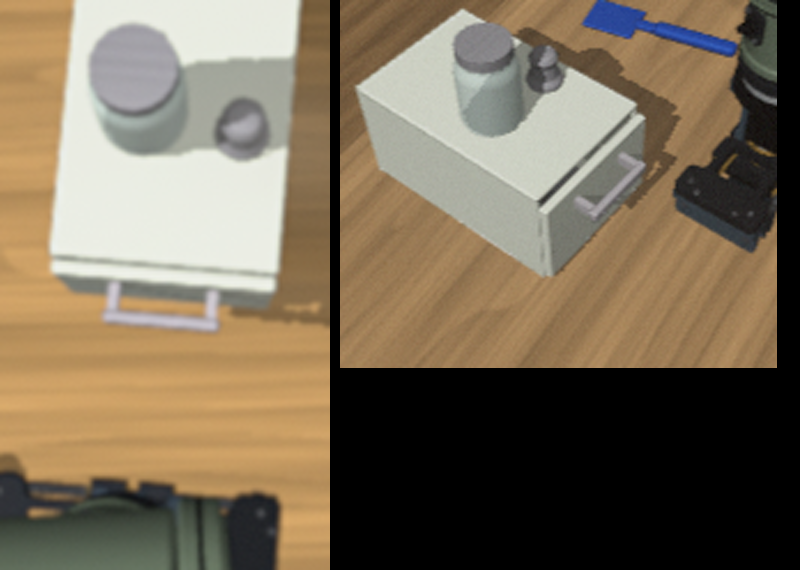

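Both views show the drawer front flush against the unit, the jar and door stopper standing where they were, and the gripper clear.

```bash
python3 -c "
from h import *
print(env.job_done())"
```

```text
the job is handed in; nothing more can be done
None
```

The large green cartridge is pressed home in the holder, stripe side to the yellow mark. I felt a firm stop, and it was still down when I re-checked after letting go. The drawer was pushed gently shut, and the job was handed in at about 34 s; no verdict was returned.

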